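Snap the retaining ring onto the fume extractor's neck and shut its cap

ROBOT

A 7-joint arm with a two-finger parallel gripper is mounted at the origin on the work surface. World frame = base frame: x ahead of the robot, y to its left, z up, the work surface at z = 0. Lengths are in m, angles in rad, forces in N, time in s.
With the tool pointing down it reaches from about 0.425 to 0.925 m from the base axis. Payload 6.8 kg.
Tool frame: the origin (TCP) lies between the finger pads; the fingertips stand 17 mm ahead of it and the grasp point (between the pads) lies 2 mm behind it; z points along the fingers, y is the direction in which the jaws open and shut (so a half turn about z gives the same grasp; the last joint's range is limited). The gripper opens to 85 mm and grips with 20 to 120 N. Pads are 22 mm wide; open, the fingers measure 114 mm over their backs; the gripper's body (76 mm by 85 mm) begins 54 mm behind the grasp point. The pads swing forward as they close: fully open they stand 13 mm farther back than shut.
Start: joints at [-1.265, 0.477, 0.022, 1.555, -0.011, 1.109, -0.083], TCP at [0.271, 0.618, 0.248] pointing down, gripper open.
Joint ranges: [-2.96, 2.96], [-0.34, 2.1], [-1.41, 1.46], [0.24, 2.44], [-1.37, 4.51], [0.17, 1.92], [-2.96, 2.96]. Speed limits (rad/s): [2.39, 2.39, 3.14, 3.14, 3.14, 3.14, 3.14].

INTERFACE

Orientations are given as a unit quaternion [w, x, y, z].
In Python, from station import bot gives the robot as it stands. The module is installed in compiled form; this text tells all that it offers.
- The arm moves only by the tool carry_out, never from a script. Its argument "moves" is a list of rows, each a list of 3 entries, a list of its own where there are three numbers: the turn, a rotation vector about the tool's x, y, z in degrees, then the shift along the tool's x, y, z in cm, then the finger opening in cm, from 0 to 8.54. A call has 1 to 5 rows; each row is the pose to reach, as a shift and turn from the pose commanded when the call began, along the tool's axes at that moment; what a row does not reach only later rows make up. A row lasts 1/8 s, in which the tool goes at most 62.5 mm and 10.7 degrees, less where a joint would pass 70% of its speed; a pose out of reach is approached as far as the arm can. A call with a gripper value outside its range is refused whole. The fingers move at their own pace and stop on an object; "newtons" is the grip in N (left out, the last holds). Time passes only in rows, so rows that repeat a pose let the fingers close. It gives the time, the measured TCP pose, the force and the opening at its end, in the units of the state.
- bot.get_obs(): the state, without advancing time (a new reading comes with each control period).
- bot.read_camera(name): name is "scene" or "top"; returns the picture (400x640x3 uint8, red, green, blue); there is no depth.
- bot.camera_info(name): a dict with "vertical_fov" (degrees; the focal length in pixels is half the picture's height over the tangent of half this angle, whatever the lens; pixels are square), "cx", "cy" (the principal point, pixels), "position" and "attitude" of the camera in the world. Camera axes: x right, y up, looking along -z (the intrinsics and any distortion apply to the point x, -y, -z); pixel columns grow to the right and rows downward; lengths in m; the calibration is good to about 2 mm. A picture is of the moment at which its call begins. camera_info takes no time and is no camera call.
- bot.hand_in(): hands the job in, once; it reports no verdict.
Trained networks look in the newest picture that a camera, given by its name, has taken for a name from the list of things; names that differ only in an ending like _2 or _b are one class to them, and where a whole thing is asked for, a point or a joint stands for the part that bears it (a point fixed in the world has none). Each returns a list of dicts, best first, with "score" (0 to 1); they miss things now and then, are a little off and sometimes report something else, mostly with a low value. They report only what shows in the picture. A call takes as long as a camera call. They do not tell look-alikes from the thing itself.
- bot.silhouettes(label, camera): "region" (400x640 bool, what is visible of it) and "location" ([column, row] in pixels, amid what is visible of it).
The state is a dict: "t": time; "q": joint angles; "joint_vel": joint speeds; "joint_torque": joint torques, N m; "eef_pos": TCP position; "tool_rot": TCP orientation; "contact_force": force on the tool from outside, world axes, zero at the start; "torque": the same for the moment, N m; "gripper_width": opening from 0.0 (shut) to 1.0 (fully open).
Only numpy, scipy, OpenCV 4.12 (cv2) and the standard library are available. Lean on these libraries where they do the work, as an engineer would, in place of code of your own. Each camera call takes 0.05 s, during which the arm holds its last target. There are 200 camera calls.

TASK

Fit the steel snap ring to the bench fume extractor: put the closed fingertips between its two upright eyes, spread the eyes apart and lift the ring by them, lower it round the extractor's neck onto the metal collar with its eyes on the side away from the cap's hinge, and let it contract into the groove so that it lies flat and is fully closed. Then push the flip cap down until it is fully shut, and leave the other things on the mat where they are.

Things in the scene. Friction and masses are not known exactly. Their poses are not given: they have to be found in the camera images.
- ring: Open steel snap ring, 90 g, lying flat, eyes up, on the 3 mm mat. Origin: centre of the circle of its three inward teeth (radius 42.5 mm; at +y and at 52 degrees either side of -y), on its underside; z up. Band 5 mm thick, radius 47 to 57 mm. Rear at +y, gap with the two eyes at -y. Spread, its teeth clear the neck when it is shifted to its rear: neck axis at about y = -4.5 mm in its frame.
- eye_a (a point): Middle of the inner face of the +x eye, at its foot (ring's underside level); ring frame x 24, y -68 mm when closed. Each eye is an upright channel 36 mm high, open to the gap: a pocket 30 mm wide along y between lips 5 mm deep. A closed gripper enters the gap from above, nothing lies between or below the eyes, and opens to push both eyes outwards: 5 N each to start, 9 N at the stop.
- eye_b (a point): The same for the -x eye (x -24, y -68 mm when closed). The faces are 48 mm apart closed and about 89 mm at the stops, where they have moved to about y = -64 mm.
- ring_a (a joint): Opening of the +x arm about its upright hinge at the ring's rear (x 13, y 53 mm): 0 closed, 0.17 rad at its stop; a spring always pulls it closed.
- ring_b (a joint): Opening of the -x arm, same values and spring.
- unit: Fixed fume extractor: white box 190 (x) by 200 mm (y -88 to +112), 60 mm high, on the mat; on it a metal collar, radius 84 mm, top 66 mm above the underside. Origin: on the underside, on the axis of the black neck; z up; +y points to the cap's hinge. Hinge posts at y 87 to 103 mm, x within 21 mm, 106 mm high.
- neck_top (a point): Centre of the neck's flat top, 95 mm above the unit's underside. Going up from the collar: groove of radius 41.5 mm, 9 mm high; radius 46 mm from 75 to 85 mm above the underside; then a cone narrowing to radius 38 mm at the top. Smooth slippery plastic.
- seat (a point): Point on the neck's axis at the top of the collar (66 mm above the unit's underside): the seated ring's origin belongs here. Axes as the unit's.
- cap (a joint): Flip cap: white disc, radius 48 mm, 6 mm thick, on an arm 24 mm wide. Hinge axis along the unit's x at y = 92 mm, 100 mm above the underside, through the cap's mid plane; disc centre 92 mm from it. 0 = shut, level over the neck; pi/2 = upright above the hinge; more = leaning away from the neck. Friction holds it at any angle; about 1 N on the disc moves it.
- cap_face (a point): Centre of the cap disc's outer face (the face that is on top when shut).
- tablet: Tablet lying on the mat, 180 x 125 x 8 mm; bystander. Origin at the centre of its underside.
- dispenser: Square white solvent dispenser with a steel top, 64 x 64 x 115 mm; bystander. Origin at the centre of its underside.
- driver: Screwdriver lying on the mat; bystander.
Not all that is in view belongs to the job. What is shaped like the ring but green or red is not meant.

How it is judged:
On the way, in this order (a step that is already met when the one before it is completed fails the run):
1. the ring's eyes are spread and the ring is lifted clear of the mat (value of joint each of ring_a, ring_b above 0.09 rad and height (world z) of ring above 0.03 m), for 0.2 s.
2. with the cap still open, the ring lies flat on the collar round the neck, contracted into the groove, its eyes away from the hinge (z of ring in the frame of seat between -0.004 and 0.004 m and horizontal distance between ring and seat below 0.006 m and angle between ring's own z axis and vertical below 0.06 rad and value of joint each of ring_a, ring_b below 0.025 rad and y of each of eye_a, eye_b in the frame of seat below 0 m and value of joint cap above 0.5 rad), for 0.2 s.
At the end, for the whole second after the job is handed in: The ring rests in the groove: origin within 6 mm of the neck's axis and 4 mm of the collar's top, tilt under 0.06 rad, both arms closed (below 0.025 rad), both eyes on the far side of the neck's axis from the hinge (seat's y below 0); the cap is shut (below 0.08 rad) (z of ring in the frame of seat between -0.004 and 0.004 m and horizontal distance between ring and seat below 0.006 m and angle between ring's own z axis and vertical below 0.06 rad and value of joint each of ring_a, ring_b below 0.025 rad and linear speed of ring below 0.02 m/s and value of joint cap below 0.08 rad and y of each of eye_a, eye_b in the frame of seat below 0 m); the robot touches nothing.
It fails at once if a bystander is moved by more than 40 mm (distance of any of tablet, dispenser, driver from where it was at the start of the episode above 0.04 m).
It also fails if it takes over 64 s, if anything falls off the work surface, if the arm or the gripper's body presses on something with over 40 N, if the wrist force passes 120 N, or if a joint passes its speed limit or range.

## Working session

There is one attempt and no reset: what is moved stays moved. The work goes in short steps, Python scripts to look and compute and a tool call to move; the robot and the scene stay as the last step left them, time stands still between calls to the robot, and variables do not carry over. Pictures are saved under pics/ and viewed, about 8 in all and at most 12, crops included, and the job is handed in when it is done.

Besides the shell and the picture viewer there is one more tool, called after "Emit:" as name(argument=value, ...), one argument or row to a line, values as JSON. carry_out: Moves the arm, as the interface text tells. Its arguments: {"type":"object","properties":{"moves":{"type":"array"},"newtons":{"type":"number"}},"required":["moves"]}

```bash
mkdir -p pics; ls
cat > h.py <<'E'
import numpy as np,cv2
from station import bot
from scipy.spatial.transform import Rotation as R
def cam(n):
    i=bot.camera_info(n); a=np.array(i['attitude'],float)
    M=R.from_quat(a[[1,2,3,0]]).as_matrix() if a.size==4 else a.reshape(3,3)
    f=200/np.tan(np.radians(i['vertical_fov'])/2)
    return M,np.array(i['position']),f,i['cx'],i['cy']
def proj(n,p):
    M,o,f,cx,cy=cam(n); c=(np.atleast_2d(p)-o)@M
    return np.c_[cx+f*c[:,0]/-c[:,2], cy-f*c[:,1]/-c[:,2]]
def ray(n,uv,z):
    M,o,f,cx,cy=cam(n); uv=np.atleast_2d(uv)
    d=np.c_[(uv[:,0]-cx)/f,-(uv[:,1]-cy)/f,-np.ones(len(uv))]@M.T
    return o+d*((z-o[2])/d[:,2])[:,None]
E
python3 - <<'E'
from h import *
print(bot.get_obs())
for n in('scene','top'):
    print(bot.camera_info(n)); im=bot.read_camera(n); cv2.imwrite(f'pics/{n}0.png',im[...,::-1])
    for l in('ring','eye_a','unit','cap','tablet','dispenser','driver'):
        print(n,l,[(round(d['score'],2),np.round(d['location']).tolist(),int(d['region'].sum())) for d in bot.silhouettes(l,n)])
E
```

```text
pics
{'t': 0.0, 'q': array([-1.26510906,  0.47780568,  0.02233444,  1.55645639, -0.01150437,
        1.1093142 , -0.08308658]), 'joint_vel': array([ 1.45210125e-03, -7.70348652e-05,  2.73813132e-04, -1.82091553e-03,
       -1.75073298e-04,  6.80180094e-05,  1.98804934e-03]), 'joint_torque': array([-1.05643112e-04, -5.96445143e+01,  1.60784427e+00, -2.81204867e+01,
        1.24802714e-02,  9.29331552e-03,  1.13527483e-05]), 'eef_pos': array([0.27118311, 0.61750826, 0.24731977]), 'tool_rot': array([-1.25441676e-04,  2.05402229e-01,  9.78677201e-01, -9.19258328e-04]), 'contact_force': array([-0.82228756, -0.02898288, -0.73612377]), 'torque': array([-0.0083363 ,  0.04505339, -0.05039399]), 'gripper_width': 1.002450688319409}
{'vertical_fov': 57.613474186222724, 'cx': 320.0526225391952, 'cy': 200.6565739787087, 'position': array([ 1.34282747, -0.03758356,  1.18300344]), 'attitude': array([0.70923105, 0.22518817, 0.20182418, 0.63682698])}
scene ring [(0.87, [308.0, 218.0], 185), (0.83, [405.0, 225.0], 387), (0.72, [358.0, 205.0], 136), (0.63, [359.0, 201.0], 251), (0.5, [400.0, 225.0], 159
[... 490 characters left out ...]
544, -0.07193629,  0.06026316,  0.71326333])}
top ring [(0.95, [223.0, 215.0], 395), (0.85, [277.0, 252.0], 353), (0.8, [316.0, 247.0], 442), (0.68, [319.0, 249.0], 54), (0.63, [215.0, 220.0], 194), (0.58, [340.0, 247.0], 69), (0.58, [224.0, 196.0], 125), (0.49, [279.0, 251.0], 166), (0.43, [268.0, 232.0], 114)]
top eye_a [(0.68, [223.0, 198.0], 172), (0.6, [313.0, 244.0], 179), (0.56, [216.0, 220.0], 172), (0.54, [262.0, 234.0], 162), (0.53, [274.0, 250.0], 118), (0.48, [336.0, 243.0], 83)]
top unit [(0.86, [392.0, 246.0], 3653)]
top cap [(0.58, [364.0, 238.0], 193)]
top tablet [(0.76, [170.0, 266.0], 1960)]
top dispenser [(0.6, [336.0, 176.0], 438)]
top driver [(0.75, [481.0, 258.0], 217)]
```

Run:
```python
import cv2,numpy as np
a=cv2.imread('pics/top0.png')[150:310,120:520]
cv2.imwrite('pics/topc.png',cv2.resize(a,(800,320),interpolation=3))
a=cv2.imread('pics/scene0.png')[130:270,160:480]
b=cv2.resize(a,(800,350),interpolation=3)
cv2.imwrite('pics/scenec.png',b)
```

```text
(no output)
```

View pics/topc.png

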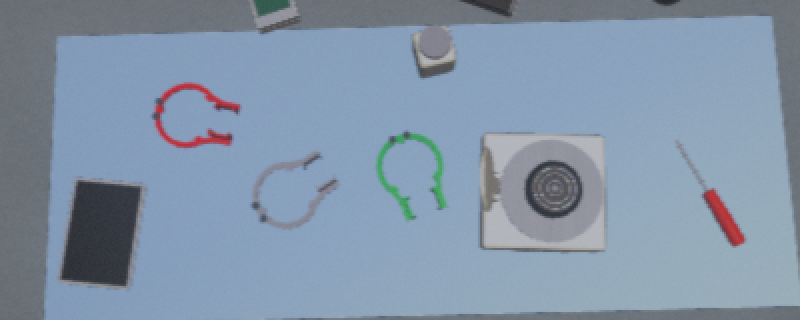

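View pics/scenec.png

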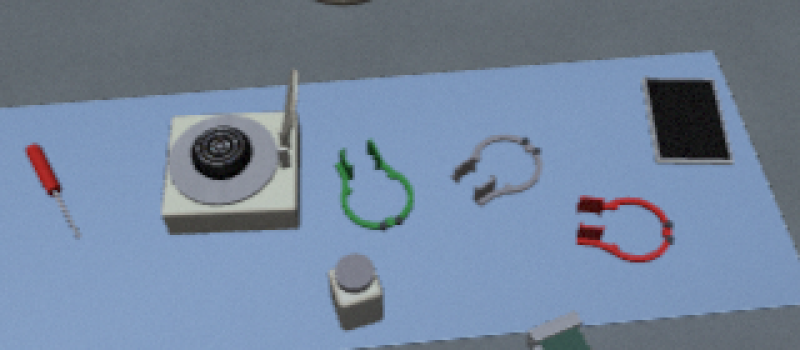

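View pics/scene0.png

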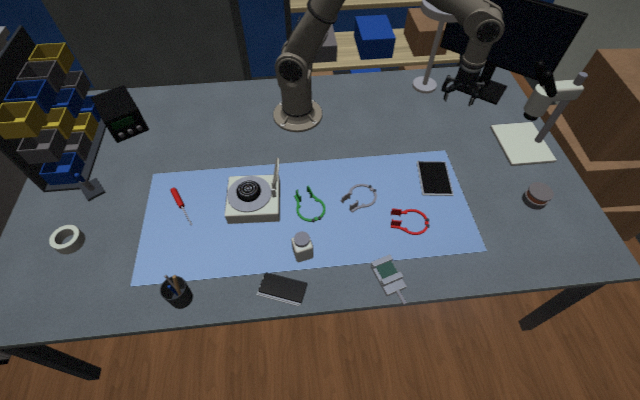

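```bash
cat > fit.py <<'E'
from h import *
from scipy.optimize import minimize
S=8
def Rz(p,P):
    c,s=np.cos(p[2]),np.sin(p[2]); P=np.asarray(P,float)
    return np.c_[p[0]+c*P[:,0]-s*P[:,1],p[1]+s*P[:,0]+c*P[:,1],P[:,2]+(p[3] if len(p)>3 else .003)]
def raster(n,polys,box):
    u0,v0,u1,v1=box; m=np.zeros(((v1-v0)*S,(u1-u0)*S),np.uint8)
    for P in polys:
        q=(proj(n,P)-[u0-.5,v0-.5])*S-.5
        cv2.fillPoly(m,[np.round(q*16).astype(np.int32)],255,shift=4)
    return cv2.resize(m,(u1-u0,v1-v0),interpolation=cv2.INTER_AREA)/255.
def hull(n,P):
    q=cv2.convexHull(P2:=proj(n,P).astype(np.float32),returnPoints=False).ravel(); return P[q]
def circ(r,z,k=48):
    t=np.linspace(0,2*np.pi,k,endpoint=False); return np.c_[r*np.cos(t),r*np.sin(t),0*t+z]
def ringpolys(n,p,op=0.):
    out=[]
    for s in(1,-1):
        def A(P):   # arm rotation about hinge
            P=np.array(P,float); h=np.array([s*.013,.053]); c,q=np.cos(s*op),np.sin(s*op)
            d=P[:,:2]-h; P[:,:2]=h+np.c_[c*d[:,0]-q*d[:,1],q*d[:,0]+c*d[:,1]]; return P
        t=np.radians(np.linspace(-65,90,40))
        o=np.c_[np.cos(t),np.sin(t)]
        for z in(0,.005):
            b=np.r_[.057*o,.047*o[::-1]]; b=np.c_[s*b[:,0],b[:,1],0*b[:,0]+z]; out.append(Rz(p,A(b)))
        e=[(s*x,y,z) for x in(.024,.029) for y in(-.084,-.052) for z in(0,.036)]
        out.append(hull(n,Rz(p,A(e))))
    return out
def necks(n,p): return [hull(n,Rz(p,np.r_[circ(.046,.075),circ(.046,.085),circ(.038,.095),circ(.0415,.066)]))]
def boxs(n,p):
    return [hull(n,Rz(p,[(x,y,z) for x in(-.095,.095) for y in(-.088,.112) for z in(0,.06)]))]
def fit(n,polyf,obs,wt,box,p0):
    ns=n if isinstance(n,(list,tuple)) else [n]
    f=lambda p:sum(((raster(c,polyf(c,p),box[c])-obs[c])**2*wt[c]).sum() for c in ns)
    sx=np.array([p0,*(p0+np.diag([.008,.008,.12][:len(p0)]+[.01]*(len(p0)-3)))])
    r=minimize(f,p0,method='Nelder-Mead',options=dict(initial_simplex=sx,xatol=1e-5,fatol=1e-3,maxiter=300))
    return r.x,r.fun
E
cat > m1.py <<'E'
from fit import *
im={c:cv2.imread(f'pics/{c}0.png').astype(float) for c in('scene','top')}
bx={'top':(238,218,296,272),'scene':(335,178,385,216)}
obs={};wt={};
for c in bx:
    u0,v0,u1,v1=bx[c]; a=im[c][v0:v1,u0:u1]; d=a[...,0]-a[...,2]
    m=np.median(d); obs[c]=np.clip((m-d)/(m-0),0,1); wt[c]=np.ones_like(d)
    print(c,'mat B-R',m,'area',obs[c].sum())
g=ray('top',[[264,245],[280,236]],.005); d=g[1]-g[0]
p0=np.array([g[0,0],g[0,1],np.arctan2(d[1],d[0])+np.pi/2]); print('guess',p0)
for n in(['top'],['scene'],['top','scene']): print('ring',n,fit(n,ringpolys,obs,wt,bx,p0))
# unit
nx={'top':(375,222,420,270),'scene':(225,165,275,215)}
obs={};wt={}
for c in nx:
    u0,v0,u1,v1=nx[c]; a=im[c][v0:v1,u0:u1].max(2); hi=np.median(a)
    k=cv2.morphologyEx(a,cv2.MORPH_OPEN,np.ones((9,9)))  # fill the grille
    obs[c]=np.clip((hi-k)/(hi-50),0,1); wt[c]=np.ones_like(a); print(c,hi,a.min())
q0=np.r_[ray('top',[[396.5,244]],.09)[0,:2],0.]; print(q0)
for n in(['top'],['scene'],['top','scene']): print('neck',n,fit(n,necks,obs,wt,nx,q0[:2].tolist()+[0.])if 0 else fit(n,lambda c,p:necks(c,[p[0],p[1],0]),obs,wt,nx,q0[:2]))
ux={'top':(340,205,440,290),'scene':(215,165,292,230)}
obs={};wt={}
for c in ux:
    u0,v0,u1,v1=ux[c]; a=im[c][v0:v1,u0:u1]; d=a[...,0]-a[...,2]; m=np.percentile(d,90)
    obs[c]=np.clip((m-d)/(m-5),0,1); wt[c]=np.ones_like(d)
    if c=='scene': wt[c][:, 270-u0:]=0
    if c=='scene': wt[c][:18]=0
for n in(['top'],['scene'],['top','scene']): print('box',n,fit(n,boxs,obs,wt,ux,q0))
E
python3 m1.py
```

```text
top mat B-R 53.0 area 277.86792452830184
scene mat B-R 63.0 area 253.42857142857142
guess [0.51414815 0.21871302 0.49184493]
ring ['top'] (array([0.5069589 , 0.22349817, 0.54907745]), np.float64(64.56383824224027))
ring ['scene'] (array([0.50764271, 0.22171804, 0.55746881]), np.float64(34.47330852166575))Traceback (most recent call last):
  File "m1.py", line 11, in <module>
    for n in(['top'],['scene'],['top','scene']): print('ring',n,fit(n,ringpolys,obs,wt,bx,p0))
                                                                ~~~^^^^^^^^^^^^^^^^^^^^^^^^^^
  File "fit.py", line 37, in fit
    r=minimize(f,p0,method='Nelder-Mead',options=dict(initial_simplex=sx,xatol=1e-5,fatol=1e-3,maxiter=300))
    res = _minimize_neldermead(fun, x0, args, callback, bounds=bounds,
                               **options)
    fxr = func(xr)
    fx = function(np.copy(x), *(wrapper_args + args))
  File "fit.py", line 35, in <lambda>
    f=lambda p:sum(((raster(c,polyf(c,p),box[c])-obs[c])**2*wt[c]).sum() for c in ns)
               ~~~^^^^^^^^^^^^^^^^^^^^^^^^^^^^^^^^^^^^^^^^^^^^^^^^^^^^^^^^^^^^^^^^^^^
  File "fit.py", line 35, in <genexpr>
    f=lambda p:sum(((raster(c,polyf(c,p),box[c])-obs[c])**2*wt[c]).sum() for c in ns)
                              ~~~~~^^^^^
  File "fit.py", line 28, in ringpolys
    out.append(hull(n,Rz(p,A(e))))
               ~~~~^^^^^^^^^^^^^^
  File "fit.py", line 14, in hull
    q=cv2.convexHull(P2:=proj(n,P).astype(np.float32),returnPoints=False).ravel(); return P[q]
                         ~~~~^^^^^
  File "h.py", line 10, in proj
    M,o,f,cx,cy=cam(n); c=(np.atleast_2d(p)-o)@M
                ~~~^^^
  File "h.py", line 5, in cam
    i=bot.camera_info(n); a=np.array(i['attitude'],float)
ValueError: time passes only in moves, steps and waits
```

```bash
sed -i 's/^def cam(n):/from functools import lru_cache\n@lru_cache(None)\ndef cam(n):/' h.py; time python3 m1.py
```

```text
top mat B-R 53.0 area 277.86792452830184
scene mat B-R 63.0 area 253.42857142857142
guess [0.51414815 0.21871302 0.49184493]
ring ['top'] (array([0.5069589 , 0.22349817, 0.54907745]), np.float64(64.56383824224027))
ring ['scene'] (array([0.50764271, 0.22171804, 0.55746881]), np.float64(34.47330852166575))
ring ['top', 'scene'] (array([0.50737825, 0.22269528, 0.54905926]), np.float64(102.16991448438674))
top 157.0 61.0
scene 158.0 0.0
[ 0.49606358 -0.2178144   0.        ]
neck ['top'] (array([ 0.4960076 , -0.21819859]), np.float64(64.01790627166284))
neck ['scene'] (array([ 0.49618559, -0.21813989]), np.float64(118.62430022166215))
neck ['top', 'scene'] (array([ 0.49618149, -0.21819009]), np.float64(182.77167851123644))
box ['top'] (array([ 0.49553792, -0.21832356, -0.05055826]), np.float64(159.7439600153787))
box ['scene'] (array([ 0.49217151, -0.21710959, -0.04648968]), np.float64(24.542649463816367))
box ['top', 'scene'] (array([ 0.49459535, -0.21791089, -0.04862473]), np.float64(197.98021328650952))
real	0m3.782s
user	0m2.822s
sys	0m0.208s
```

```bash
cat > to.py <<'E'
from h import *
import sys
# usage: to.py x y z jawdeg [..more] -> turn deg, shift cm from the measured pose
o=bot.get_obs(); q=o['tool_rot']; T=R.from_quat(np.r_[q[1:],q[0]])
print('t',round(o['t'],2),'pos',np.round(o['eef_pos'],4),'rot',np.round(q,4),'F',np.round(o['contact_force'],1),'w',round(o['gripper_width']*85,1),'q7',np.round(o['q'][[0,6]],2))
a=list(map(float,sys.argv[1:]))
for i in range(0,len(a),4):
    x,y,z,w=a[i:i+4]; w=np.radians(w); best=None
    for k in(0,np.pi):
        Y=np.array([np.cos(w+k),np.sin(w+k),0]); Z=np.array([0,0,-1.]); G=R.from_matrix(np.c_[np.cross(Y,Z),Y,Z])
        r=np.degrees((T.inv()*G).as_rotvec())
        if best is None or np.linalg.norm(r)<np.linalg.norm(best): best=r
    print('turn',np.round(best,2),'shift',np.round(100*T.inv().apply(np.array([x,y,z])-o['eef_pos']),2))
E
python3 to.py 0.543 0.1646 0.13 31.7
```

```text
t 0.8 pos [0.2714 0.6181 0.2483] rot [-0.      0.2054  0.9787  0.    ] F [ 0.2 -0.3  0.2] w 84.8 q7 [-1.27 -0.08]
turn [ 0.   -0.   34.59] shift [-43.1  -30.6   11.83]
```

Emit:
carry_out(
  moves=[
    [[0,0,8.6],[-5.1,-3.6,1],0],
    [[0,0,17.3],[-10.2,-7.2,2],0],
    [[0,0,26],[-15.3,-10.8,3],0],
    [[0,0,34.6],[-20.4,-14.4,4],0],
    [[0,0,34.6],[-25.5,-18,5],0],
  ],
  newtons=60,
)

```text
t: 1.42
eef_pos: [0.4316, 0.3522, 0.199]
tool_rot: [0.0, 0.488, 0.873, 0.0]
contact_force: [0.4, 0.2, -0.1]
gripper_width: -0.001
```

```bash
python3 to.py 0.543 0.1646 0.13 31.7
```

```text
t 1.43 pos [0.4316 0.3522 0.199 ] rot [2.000e-04 4.878e-01 8.730e-01 5.000e-04] F [ 0.4  0.2 -0.1] w -0.1 q7 [-0.97 -0.16]
turn [ 0.05 -0.01 -0.09] shift [-21.82  -0.35   6.89]
```

Emit:
carry_out(
  moves=[
    [[0,0,0],[-5.5,0,1.7],0],
    [[0,0,0],[-11,-0.2,3.4],0],
    [[0,0,0],[-16.5,-0.3,5.1],0],
    [[0,0,0],[-21.8,-0.35,6.9],0],
    [[0,0,0],[-21.8,-0.35,6.9],0],
  ],
)

```text
t: 2.05
eef_pos: [0.5436, 0.1607, 0.1289]
tool_rot: [0.001, 0.491, 0.871, -0.002]
contact_force: [0.4, 0.0, 0.2]
gripper_width: 0.002
```

```bash
python3 to.py 0.543 0.1646 0.026 31.7
python3 - <<'E'
from h import *
for c,b in(('top',(228,200,312,284)),('scene',(320,130,420,220))):
    im=bot.read_camera(c)[...,::-1].copy(); cv2.imwrite(f'pics/{c}1.png',im)
    a=im[b[1]:b[3],b[0]:b[2]]; globals()[c]=cv2.resize(a,(400,400),interpolation=3)
cv2.imwrite('pics/hov.png',np.hstack([top,scene]))
E
```

```text
t 2.05 pos [0.5436 0.1607 0.1289] rot [ 5.000e-04  4.908e-01  8.713e-01 -1.500e-03] F [0.4 0.  0.2] w 0.2 q7 [-0.6   0.29]
turn [-0.13  0.14 -0.49] shift [ 0.39  0.17 10.29]
```

View pics/hov.png

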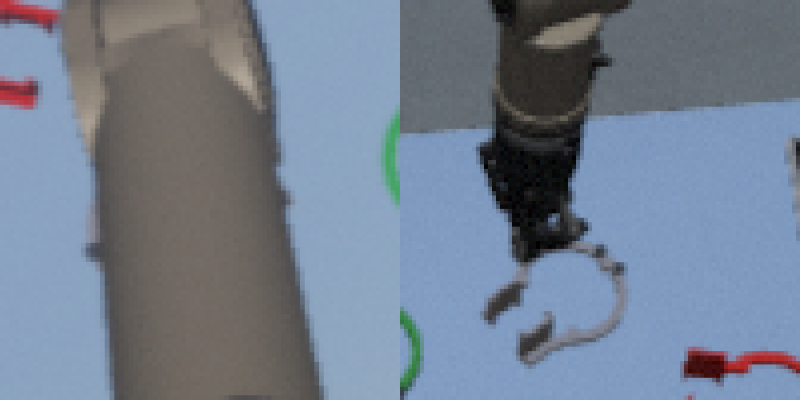

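Emit:
carry_out(
  moves=[
    [[0,0,0],[0.15,0,2],0],
    [[0,0,0],[0.15,0,5],0],
    [[0,0,0],[0.15,0,8],0],
    [[0,0,0],[0.15,0,10.3],0],
    [[0,0,0],[0.15,0,10.3],0],
  ],
)

```text
t: 2.78
eef_pos: [0.5398, 0.1694, 0.0259]
tool_rot: [-0.001, 0.486, 0.874, -0.001]
contact_force: [0.2, -0.0, 0.7]
gripper_width: 0.003
```

```bash
python3 to.py 0.543 0.1646 0.026 31.7
python3 - <<'E'
from h import *
c,b='scene',(330,150,410,220)
im=bot.read_camera(c)[...,::-1].copy(); a=im[b[1]:b[3],b[0]:b[2]]
cv2.imwrite('pics/in.png',cv2.resize(a,(640,560),interpolation=3))
E
python3 to.py 0.543 0.1646 0.026 31.7
```

```text
t 2.77 pos [0.5398 0.1694 0.0259] rot [-1.200e-03  4.859e-01  8.740e-01 -7.000e-04] F [ 0.2 -0.   0.7] w 0.2 q7 [-0.57  0.33]
turn [-0.14 -0.08  0.15] shift [-0.58  0.02 -0.02]
t 2.83 pos [0.5408 0.1693 0.027 ] rot [-5.000e-04  4.862e-01  8.739e-01 -0.000e+00] F [ 0.7  0.1 -0.5] w 0.1 q7 [-0.57  0.33]
turn [-0.03 -0.05  0.12] shift [-0.51 -0.06  0.1 ]
```

View pics/in.png

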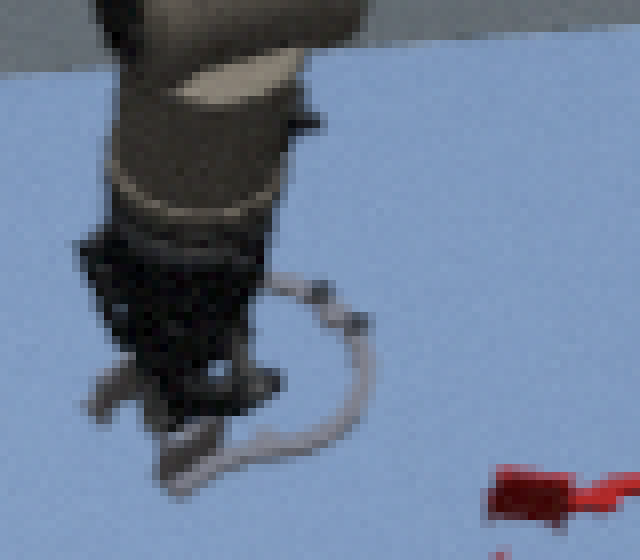

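Emit:
carry_out(
  moves=[
    [[0,0,0],[-0.5,0,0],0],
    [[0,0,0],[-0.5,0,0],0],
    [[0,0,0],[-0.5,0,0],0],
  ],
)

```text
t: 3.2
eef_pos: [0.5445, 0.1635, 0.0276]
tool_rot: [0.0, 0.487, 0.873, 0.0]
contact_force: [-0.3, 0.5, -0.2]
gripper_width: -0.001
```

```bash
python3 to.py 0.543 0.1646 0.026 31.7
```

```text
t 3.2 pos [0.5445 0.1635 0.0276] rot [3.000e-04 4.873e-01 8.732e-01 5.000e-04] F [-0.3  0.5 -0.2] w -0.1 q7 [-0.56  0.34]
turn [ 0.07  0.   -0.03] shift [ 0.17 -0.07  0.16]
```

Emit:
carry_out(
  moves=[
    [[0,0,0],[0.15,0,0.2],3.5],
    [[0,0,0],[0.15,0,0.4],4.8],
    [[0,0,0],[0.15,0,0.6],6.0],
    [[0,0,0],[0.15,0,0.9],7.3],
    [[0,0,0],[0.15,0,1.2],8.54],
  ],
)

```text
t: 3.82
eef_pos: [0.543, 0.1646, 0.0177]
tool_rot: [-0.001, 0.487, 0.873, -0.0]
contact_force: [-18.7, -6.4, 63.0]
gripper_width: 0.78
```

Emit:
carry_out(
  moves=[
    [[0,0,0],[0,0,0],8.54],
    [[0,0,0],[0,0,0],8.54],
  ],
)

```text
t: 4.08
eef_pos: [0.5435, 0.1648, 0.0178]
tool_rot: [-0.0, 0.487, 0.873, 0.001]
contact_force: [-9.0, -2.6, 36.5]
gripper_width: 0.786
```

```bash
python3 to.py 0.543 0.1646 0.026 31.7
python3 - <<'E'
from h import *
c,b='scene',(330,150,410,220)
im=bot.read_camera(c)[...,::-1].copy(); a=im[b[1]:b[3],b[0]:b[2]]
cv2.imwrite('pics/in2.png',cv2.resize(a,(640,560),interpolation=3))
E
```

```text
t 4.08 pos [0.5435 0.1648 0.0178] rot [-3.000e-04  4.870e-01  8.734e-01  5.000e-04] F [-9.  -2.6 36.5] w 66.8 q7 [-0.55  0.34]
turn [ 0.04 -0.06  0.02] shift [ 0.01 -0.05 -0.82]
```

View pics/in2.png

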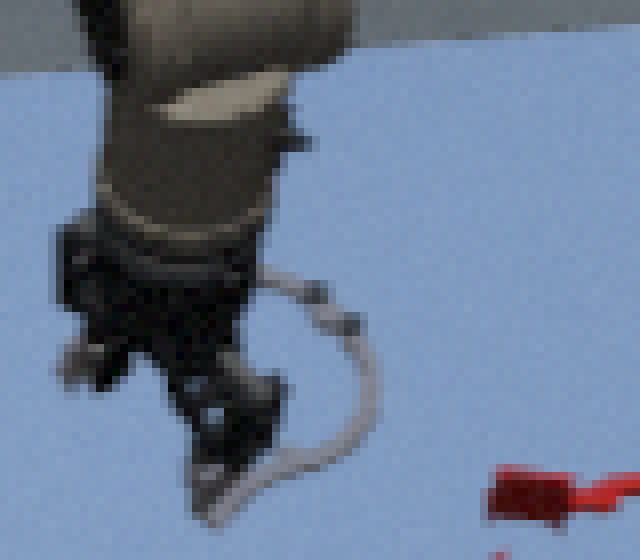

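Emit:
carry_out(
  moves=[
    [[0,0,0],[0,0,-0.5],8.54],
    [[0,0,0],[0,0,-0.8],8.54],
    [[0,0,0],[0,0,-0.8],8.54],
    [[0,0,0],[0,0,-0.8],8.54],
  ],
)

```text
t: 4.62
eef_pos: [0.5429, 0.1646, 0.0223]
tool_rot: [-0.0, 0.487, 0.873, -0.0]
contact_force: [0.5, 1.3, -0.5]
gripper_width: 0.785
```

```bash
python3 to.py 0.543 0.1646 0.026 31.7
```

```text
t 4.62 pos [0.5429 0.1646 0.0223] rot [-3.000e-04  4.871e-01  8.733e-01 -4.000e-04] F [ 0.5  1.3 -0.5] w 66.7 q7 [-0.56  0.34]
turn [-0.05 -0.01 -0.  ] shift [-0.01  0.01 -0.37]
```

Emit:
carry_out(
  moves=[
    [[0,0,0],[0,0,-1],8.54],
    [[0,0,0],[0,0,-4],8.54],
    [[0,0,0],[0,0,-8],8.54],
    [[0,0,0],[0,0,-13],8.54],
    [[0,0,0],[0,0,-16],8.54],
  ],
  newtons=40,
)

```text
t: 5.25
eef_pos: [0.5441, 0.1648, 0.1859]
tool_rot: [0.001, 0.487, 0.873, 0.001]
contact_force: [-0.3, 0.4, -1.2]
gripper_width: 0.787
```

```bash
python3 to.py 0.543 0.0 0.2 14
python3 - <<'E'
from h import *
for c,b in(('top',(228,190,312,274)),('scene',(330,110,410,190))):
    im=bot.read_camera(c)[...,::-1].copy(); cv2.imwrite(f'pics/{c}2.png',im)
    a=im[b[1]:b[3],b[0]:b[2]]; globals()[c]=cv2.resize(a,(400,400),interpolation=3)
cv2.imwrite('pics/lift.png',np.hstack([top,scene]))
E
```

```text
t 5.25 pos [0.5441 0.1648 0.1859] rot [0.0009 0.4873 0.8732 0.0013] F [-0.3  0.4 -1.2] w 66.9 q7 [-0.63  0.27]
turn [ 1.800e-01 -1.000e-02  1.767e+01] shift [-13.97  -8.74  -1.43]
```

View pics/lift.png

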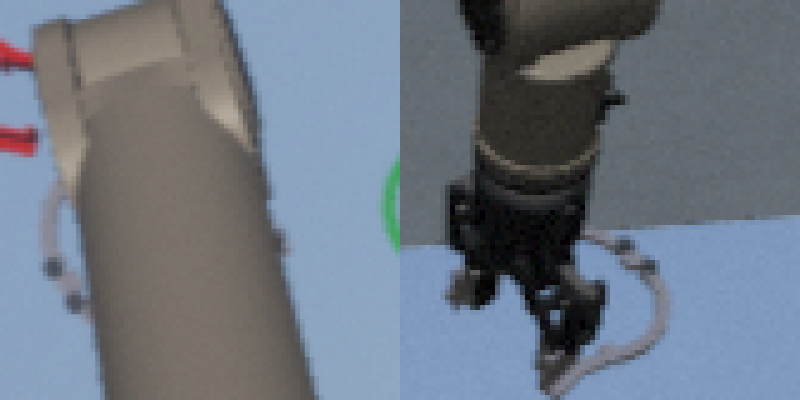

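```bash
cat > dots.py <<'E'
from h import *
from scipy.optimize import least_squares
def dots(c,f,g,rad=3):
    a=cv2.imread(f).astype(float).max(2); out=[]
    for u,v in g:
        u0,v0=int(round(u))-rad,int(round(v))-rad; p=a[v0:v0+2*rad+1,u0:u0+2*rad+1]
        w=np.clip(115-p,0,None); Y,X=np.mgrid[v0:v0+2*rad+1,u0:u0+2*rad+1]
        out.append([(w*X).sum()/w.sum(),(w*Y).sum()/w.sum()])
    return np.array(out)
def tri(uvs):
    out=[]
    for k in range(2):
        r=least_squares(lambda p:np.r_[[proj(c,p)[0]-uvs[c][k] for c in uvs]].ravel(),[.5,.2,.2]); out.append(r.x); print(np.round(r.x,4),'res px',np.round(r.fun,2))
    return np.array(out)
E
python3 - <<'E'
from dots import *
# order: scene upper dot / lower dot ; check pairing in top
for name,g in(('before',dict(scene=[(373,185.5),(378.5,189.5)],top=[(248,252),(252,259)])),('lift',dict(scene=[(375,158.6),(380,163)],top=[(238.9,245.9),(243.5,253)]))):
    i='0' if name=='before' else '2'
    if name=='before':
        P=np.array([0.5074,.2225]);y=.553;Rm=np.array([[np.cos(y),-np.sin(y)],[np.sin(y),np.cos(y)]])
        e=np.c_[np.array([[.013,.053],[-.013,.053]])@Rm.T+P,[.009,.009]]; g={c:proj(c,e) for c in g}
    u={c:dots(c,f'pics/{c}{i}.png',g[c]) for c in g}; print(name,{c:np.round(u[c],1).tolist() for c in u})
    tri(u); tri({'scene':u['scene'],'top':u['top'][::-1]})
E
```

```text
before {'scene': [[373.5, 190.2], [369.3, 186.5]], 'top': [[247.4, 252.3], [251.4, 258.7]]}
[0.4902 0.2738 0.0076] res px [ 0.34 -0.03  0.29  0.03]
[0.4684 0.2606 0.0059] res px [ 0.28 -0.03  0.23  0.03]
[ 0.4714  0.2711 -0.0185] res px [-1.96  0.2  -1.64 -0.18]
[0.487  0.2635 0.0311] res px [ 2.57 -0.26  2.15  0.24]
lift {'scene': [[374.1, 159.1], [378.8, 163.1]], 'top': [[238.9, 245.9], [245.4, 252.8]]}
[0.49   0.2608 0.1977] res px [ 2.68 -0.29  2.2   0.27]
[0.4755 0.2641 0.1553] res px [-3.43  0.36 -2.81 -0.34]
[0.4724 0.2538 0.1769] res px [-0.87  0.09 -0.71 -0.08]
[0.4934 0.2711 0.1769] res px [ 0.14 -0.02  0.12  0.01]
```

```bash
python3 to.py 0.535 0.08 0.32 20 0.493 -.278 .32 -2.8
```

```text
t 5.35 pos [0.5455 0.1653 0.1871] rot [0.0021 0.4873 0.8732 0.003 ] F [ 0.3 -0.3 -0.1] w 66.8 q7 [-0.63  0.27]
turn [ 0.42  0.   11.67] shift [ -6.72  -5.27 -13.33]
turn [ 0.41 -0.08 34.47] shift [-34.98 -27.64 -13.47]
```

Emit:
carry_out(
  moves=[
    [[0,0,0],[0,0,-4],8.54],
    [[0,0,0],[0,0,-8.5],8.54],
    [[0,0,0],[-1.5,-1,-12.5],8.54],
    [[0,0,5],[-4.5,-3.5,-13.4],8.54],
    [[0,0,11],[-8.5,-6.6,-13.4],8.54],
  ],
)

```text
t: 5.98
eef_pos: [0.531, 0.0561, 0.3164]
tool_rot: [-0.0, 0.57, 0.821, -0.0]
contact_force: [0.1, -1.6, -0.8]
gripper_width: 0.785
```

```bash
python3 to.py 0.493 -.278 .32 -2.8
```

```text
t 5.97 pos [0.531  0.0561 0.3164] rot [-2.000e-04  5.703e-01  8.214e-01 -2.000e-04] F [ 0.1 -1.6 -0.8] w 66.8 q7 [-0.56  0.22]
turn [-0.03 -0.   23.26] shift [-29.98 -15.24  -0.36]
```

Emit:
carry_out(
  moves=[
    [[0,0,3.3],[-4.3,-2.2,-0.3],8.54],
    [[0,0,6.6],[-8.6,-4.4,-0.3],8.54],
    [[0,0,10],[-12.9,-6.5,-0.3],8.54],
    [[0,0,13.3],[-17.1,-8.7,-0.3],8.54],
    [[0,0,16.6],[-21.4,-10.9,-0.3],8.54],
  ],
)

```text
t: 6.6
eef_pos: [0.503, -0.1835, 0.3182]
tool_rot: [-0.001, 0.683, 0.73, -0.001]
contact_force: [0.6, -0.3, -1.0]
gripper_width: 0.785
```

```bash
python3 to.py 0.493 -.278 .32 -2.8
```

```text
t 6.6 pos [ 0.503  -0.1835  0.3182] rot [-0.0012  0.6834  0.73   -0.0008] F [ 0.6 -0.3 -1. ] w 66.8 q7 [-0.27  0.43]
turn [-0.16 -0.03  6.57] shift [-9.37 -1.62 -0.18]
```

Emit:
carry_out(
  moves=[
    [[0,0,3.3],[-4.5,-0.8,-0.2],8.54],
    [[0,0,6.6],[-8,-1.4,-0.2],8.54],
    [[0,0,6.6],[-9.3,-1.6,-0.2],8.54],
    [[0,0,6.6],[-9.3,-1.6,-0.2],8.54],
    [[0,0,6.6],[-9.3,-1.6,-0.2],8.54],
  ],
)

```text
t: 7.22
eef_pos: [0.4963, -0.2732, 0.3213]
tool_rot: [-0.001, 0.722, 0.692, 0.0]
contact_force: [0.6, -0.5, -0.9]
gripper_width: 0.782
```

```bash
python3 - <<'E'
from h import *
for c,b in(('top',(350,190,450,290)),('scene',(200,100,300,200))):
    im=bot.read_camera(c)[...,::-1].copy(); cv2.imwrite(f'pics/{c}3.png',im)
    a=im[b[1]:b[3],b[0]:b[2]]; globals()[c]=cv2.resize(a,(400,400),interpolation=3)
cv2.imwrite('pics/over.png',np.hstack([top,scene]))
E
python3 to.py 0.493 -.2776 .13 -2.8
```

```text
t 7.33 pos [ 0.4965 -0.2733  0.3216] rot [-4.000e-04  7.215e-01  6.924e-01  2.000e-04] F [-0.2 -0.  -1.4] w 66.5 q7 [-0.13  0.53]
turn [-0.02 -0.05  0.44] shift [-0.46 -0.33 19.16]
```

View pics/over.png

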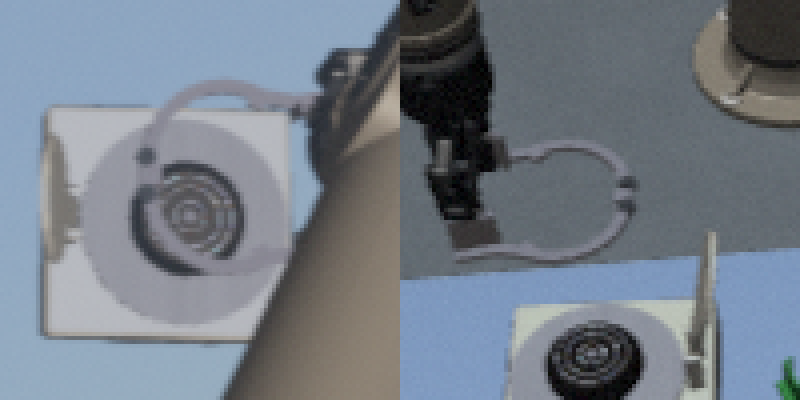

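Run:
```python
from dots import *
s=dots('scene','pics/scene3.png',[(256,151.5),(256.2,145.8)],2); t=dots('top','pics/top3.png',[(386.7,229),(386.9,237.5)],2)
print(s.round(1),t.round(1)); t[1]=[386.9,237.5]
P=tri(dict(scene=s,top=t)); m=P.mean(0); d=P[0]-P[1]
o=bot.get_obs(); p=o['eef_pos']; q=o['tool_rot']; T=R.from_quat(np.r_[q[1:],q[0]])
print('len',np.linalg.norm(d),'yaw deg',np.degrees(np.arctan2(d[1],d[0])),'rear mid in tool mm',1000*T.inv().apply(m-p))
# ring origin in the unit frame
y=-.0486; e=(m[:2]-[.4962,-.2182]); print('rear mid in unit mm',1000*np.array([e@[np.cos(y),np.sin(y)],e@[-np.sin(y),np.cos(y)]]))
```

```text
[[256.4 151.4]
 [256.4 145.4]] [[386.1 228.7]
 [386.1 238.3]]
[ 0.5144 -0.1559  0.3107] res px [-0.14  0.   -0.12  0.01]
[ 0.4898 -0.1559  0.3131] res px [-0.35  0.   -0.29  0.01]
len 0.024686669155328845 yaw deg -0.03171389590254252 rear mid in tool mm [117.50707704   0.72275561   9.85133124]
rear mid in unit mm [ 2.83509613 62.52703507]
```

Emit:
carry_out(
  moves=[
    [[0,0,0.4],[-0.5,-0.3,4],8.54],
    [[0,0,0.4],[-0.5,-0.3,9],8.54],
    [[0,0,0.4],[-0.5,-0.3,14],8.54],
    [[0,0,0.4],[-0.5,-0.3,18],8.54],
    [[0,0,0.4],[-0.5,-0.3,19.2],8.54],
  ],
)

```text
t: 7.95
eef_pos: [0.4919, -0.278, 0.1277]
tool_rot: [-0.002, 0.724, 0.69, -0.001]
contact_force: [0.1, 0.1, -0.3]
gripper_width: 0.785
```

Emit:
carry_out(
  moves=[
    [[0,0,0],[0,0,0],8.54],
    [[0,0,0],[0,0,0],8.54],
  ],
)

```text
t: 8.2
eef_pos: [0.4941, -0.2802, 0.1316]
tool_rot: [0.001, 0.725, 0.689, 0.001]
contact_force: [-0.8, 0.3, -0.7]
gripper_width: 0.783
```

```bash
python3 - <<'E'
from h import *
for c,b in(('top',(350,190,450,290)),('scene',(200,130,300,230))):
    im=bot.read_camera(c)[...,::-1].copy(); cv2.imwrite(f'pics/{c}4.png',im)
    a=im[b[1]:b[3],b[0]:b[2]]; globals()[c]=cv2.resize(a,(400,400),interpolation=3)
cv2.imwrite('pics/over2.png',np.hstack([top,scene]))
E
python3 to.py 0.493 -.2776 .13 -2.8
```

```text
t 8.3 pos [ 0.4939 -0.2802  0.1315] rot [1.300e-03 7.248e-01 6.890e-01 7.000e-04] F [-0.  -0.4 -0.1] w 66.7 q7 [-0.01  0.68]
turn [ 0.16  0.04 -0.1 ] shift [ 0.26 -0.1   0.15]
```

View pics/over2.png

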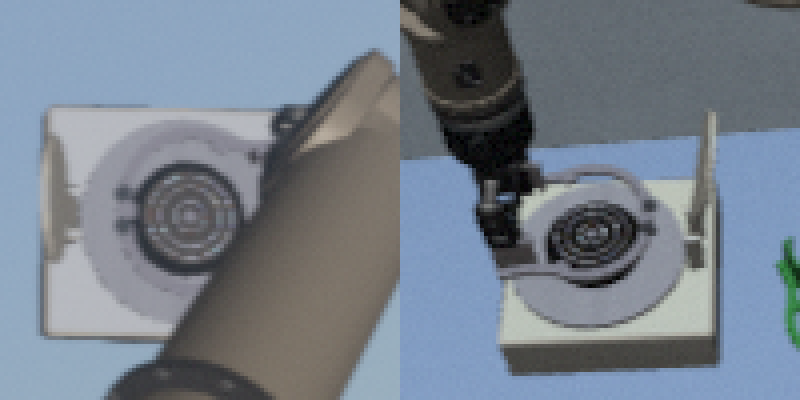

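Run:
```python
from dots import *
s=dots('scene','pics/scene4.png',[(262,187.2),(263,181.2)],2); t=dots('top','pics/top4.png',[(381,238),(381,246.5)],2)
print(s.round(1),t.round(1))
P=tri(dict(scene=s,top=t)); m=P.mean(0); d=P[0]-P[1]
o=bot.get_obs(); p=o['eef_pos']; q=o['tool_rot']; T=R.from_quat(np.r_[q[1:],q[0]])
print('rear mid in tool mm',1000*T.inv().apply(m-p))
y=-.0486; e=(m[:2]-[.4962,-.2182]); print('rear mid in unit mm',1000*np.array([e@[np.cos(y),np.sin(y)],e@[-np.sin(y),np.cos(y)]]))
```

```text
[[261.5 186.8]
 [261.9 181.1]] [[381.1 238.3]
 [381.4 245.7]]
[ 0.5121 -0.1648  0.1201] res px [-0.32  0.   -0.27  0.01]
[ 0.4882 -0.1635  0.1236] res px [-0.53  0.   -0.45  0.02]
rear mid in tool mm [116.26403848   0.38036212   9.52734155]
rear mid in unit mm [ 1.33177582 54.21047242]
```

Emit:
carry_out(
  moves=[
    [[0,0,0],[0.3,-0.1,0],8.54],
    [[0,0,0],[0.3,-0.1,0.8],8.54],
    [[0,0,0],[0.3,-0.1,1.6],8.54],
    [[0,0,0],[0.3,-0.1,2.2],8.54],
    [[0,0,0],[0.3,-0.1,2.6],8.54],
  ],
)

```text
t: 8.93
eef_pos: [0.4917, -0.2767, 0.1031]
tool_rot: [-0.0, 0.725, 0.689, -0.0]
contact_force: [-0.7, 0.2, -0.5]
gripper_width: 0.785
```

```bash
python3 to.py 0.493 -.2776 .086 -2.8
```

```text
t 8.93 pos [ 0.4917 -0.2767  0.1031] rot [-4.000e-04  7.249e-01  6.889e-01 -2.000e-04] F [-0.7  0.2 -0.5] w 66.7 q7 [0.  0.7]
turn [-0.05 -0.01 -0.12] shift [-0.09  0.13  1.71]
```

Emit:
carry_out(
  moves=[
    [[0,0,0],[0,0.1,0.4],8.54],
    [[0,0,0],[0,0.1,0.8],8.54],
    [[0,0,0],[0,0.1,1.1],8.54],
    [[0,0,0],[0,0.1,1.4],8.54],
    [[0,0,0],[0,0.1,1.5],8.54],
  ],
)

```text
t: 9.55
eef_pos: [0.4929, -0.2767, 0.0887]
tool_rot: [-0.0, 0.725, 0.689, -0.0]
contact_force: [0.3, -0.4, -1.6]
gripper_width: 0.788
```

```bash
python3 to.py 0.493 -.2776 .086 -2.8
```

```text
t 9.55 pos [ 0.4929 -0.2767  0.0887] rot [-1.000e-04  7.248e-01  6.889e-01 -0.000e+00] F [ 0.3 -0.4 -1.6] w 67.0 q7 [0.01 0.72]
turn [-0.01 -0.01 -0.11] shift [-0.09  0.01  0.27]
```

Emit:
carry_out(
  moves=[
    [[0,0,0],[0,0,0.2],8.54],
    [[0,0,0],[0,0,0.2],8.54],
  ],
)

```text
t: 9.8
eef_pos: [0.493, -0.2767, 0.0868]
tool_rot: [-0.0, 0.725, 0.689, -0.0]
contact_force: [-0.4, -0.1, -0.5]
gripper_width: 0.788
```

Emit:
carry_out(
  moves=[
    [[0,0,0],[0,0,0.2],8.54],
    [[0,0,0],[0,0,0.2],8.54],
  ],
)

```text
t: 10.05
eef_pos: [0.493, -0.2767, 0.0848]
tool_rot: [-0.0, 0.725, 0.689, 0.0]
contact_force: [-1.0, 0.9, -0.5]
gripper_width: 0.78
```

Emit:
carry_out(
  moves=[
    [[0,0,0],[0,0,0.15],8.54],
    [[0,0,0],[0,0,0.15],8.54],
  ],
)

```text
t: 10.3
eef_pos: [0.4931, -0.277, 0.084]
tool_rot: [0.0, 0.725, 0.689, 0.0]
contact_force: [-2.1, 1.2, 6.7]
gripper_width: 0.786
```

```bash
python3 - <<'E'
from h import *
for c,b in(('top',(350,190,450,290)),('scene',(200,130,300,230))):
    im=bot.read_camera(c)[...,::-1].copy(); cv2.imwrite(f'pics/{c}5.png',im)
    a=im[b[1]:b[3],b[0]:b[2]]; globals()[c]=cv2.resize(a,(400,400),interpolation=3)
cv2.imwrite('pics/over3.png',np.hstack([top,scene]))
E
python3 to.py 0.493 -.2776 .085 -2.8
```

```text
t 10.4 pos [ 0.4931 -0.277   0.084 ] rot [1.000e-04 7.249e-01 6.889e-01 2.000e-04] F [-1.9  0.4  5.8] w 66.9 q7 [0.02 0.72]
turn [ 0.03 -0.01 -0.11] shift [-0.06 -0.01 -0.1 ]
```

View pics/over3.png

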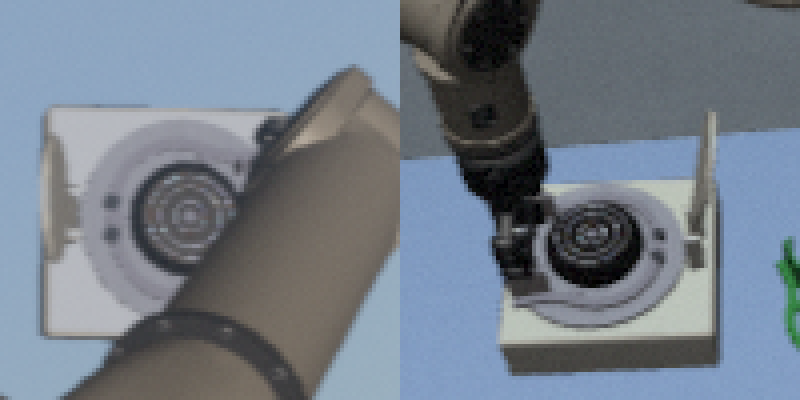

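Run:
```python
from dots import *
s=dots('scene','pics/scene5.png',[(264.2,194.5),(265,188.2)],2); t=dots('top','pics/top5.png',[(377.7,240.5),(377.7,248.5)],2)
P=tri(dict(scene=s,top=t)); m=P.mean(0)
y=-.0486; e=(m[:2]-[.4962,-.2182]); print('rear mid in unit mm',1000*np.array([e@[np.cos(y),np.sin(y)],e@[-np.sin(y),np.cos(y)]]))
```

```text
[ 0.5121 -0.1594  0.075 ] res px [ 0.06 -0.    0.05 -0.  ]
[ 0.4859 -0.1581  0.0756] res px [ 0.07 -0.    0.06 -0.  ]
rear mid in unit mm [-0.08461949 59.52579743]
```

Emit:
carry_out(
  moves=[
    [[0,0,0],[-0.2,0,-0.1],5.8],
    [[0,0,0],[-0.4,0,-0.3],4.8],
    [[0,0,0],[-0.6,0,-0.4],3.8],
    [[0,0,0],[-0.8,0,-0.5],2.9],
    [[0,0,0],[-1,0,-0.6],2.0],
  ],
)

```text
t: 11.02
eef_pos: [0.4924, -0.287, 0.0894]
tool_rot: [0.0, 0.725, 0.689, -0.0]
contact_force: [-0.5, 0.3, -0.2]
gripper_width: 0.241
```

Emit:
carry_out(
  moves=[
    [[0,0,0],[0,0,0],1.0],
    [[0,0,0],[0,0,0],0.5],
  ],
)

```text
t: 11.28
eef_pos: [0.4922, -0.2867, 0.0891]
tool_rot: [-0.0, 0.725, 0.689, -0.0]
contact_force: [-0.9, 0.4, -0.1]
gripper_width: 0.062
```

```bash
python3 - <<'E'
from h import *
for c,b in(('top',(350,190,450,290)),('scene',(200,130,300,230))):
    im=bot.read_camera(c)[...,::-1].copy(); cv2.imwrite(f'pics/{c}6.png',im)
    a=im[b[1]:b[3],b[0]:b[2]]; globals()[c]=cv2.resize(a,(400,400),interpolation=3)
cv2.imwrite('pics/over4.png',np.hstack([top,scene]))
E
python3 to.py 0.493 -.2776 .085 -2.8
```

```text
t 11.38 pos [ 0.4923 -0.2867  0.0891] rot [-2.000e-04  7.248e-01  6.889e-01 -1.000e-04] F [-0.2  0.6 -0. ] w 5.2 q7 [0.03 0.73]
turn [-0.02 -0.   -0.11] shift [0.91 0.02 0.41]
```

View pics/over4.png

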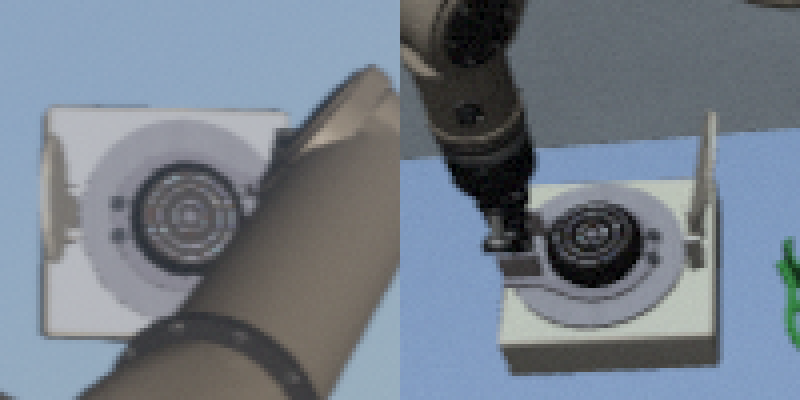

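Emit:
carry_out(
  moves=[
    [[0,0,0],[0,0,-1.5],0.5],
    [[0,0,0],[0,0,-4],0.5],
    [[0,0,0],[0,0,-9],0],
    [[0,0,0],[0,0,-15],0],
    [[0,0,0],[0,0,-21],0],
  ],
)

```text
t: 12.0
eef_pos: [0.492, -0.2868, 0.3022]
tool_rot: [0.0, 0.725, 0.689, 0.0]
contact_force: [0.5, 0.6, -0.2]
gripper_width: -0.002
```

```bash
python3 - <<'E'
from dots import *
for c in('top','scene'): cv2.imwrite(f'pics/{c}7.png',bot.read_camera(c)[...,::-1])
s=dots('scene','pics/scene7.png',[(263.2,195),(263.5,189)],2); t=dots('top','pics/top7.png',[(379.7,240.7),(379.7,248.7)],2)
print(s.round(1),t.round(1))
P=tri(dict(scene=s,top=t)); m=P.mean(0)
y=-.0486; e=(m[:2]-[.4962,-.2182]); print('rear mid in unit mm',1000*np.array([e@[np.cos(y),np.sin(y)],e@[-np.sin(y),np.cos(y)]]))
# cap: white pixel extent above hinge in scene: disc centre for angles
for a in(1.4,1.6,1.8,2.0,2.2):
    U=lambda x,Y,z:[.4962+np.cos(y)*x-np.sin(y)*Y,-.2182+np.sin(y)*x+np.cos(y)*Y,.003+z]
    L=.140; print(a,proj('scene',[U(0,.092-L*np.cos(a),.1+L*np.sin(a))]).round(1),proj('top',[U(0,.092-L*np.cos(a),.1+L*np.sin(a))]).round(1))
a=cv2.imread('pics/scene7.png')[140:235,205:300]; b=cv2.imread('pics/top7.png')[200:295,350:445]
cv2.imwrite('pics/chk.png',np.hstack([cv2.resize(i,(400,400),interpolation=3) for i in(b,a)]))
E
python3 to.py 0.493 -.2776 .31 -2.8
```

```text
[[262.7 194.2]
 [262.9 188.5]] [[379.2 240.4]
 [379.2 248.4]]
[ 0.5112 -0.1652  0.0728] res px [ 0.01 -0.    0.01 -0.  ]
[ 0.4852 -0.1638  0.0742] res px [ 0.03 -0.    0.02 -0.  ]
rear mid in unit mm [-0.61462312 53.72156282]
1.4 [[260.8 162.1]] [[381.  237.4]]
1.6 [[268.9 161.3]] [[371.4 237.1]]
1.8 [[277.1 161.7]] [[361.6 237.1]]
2.0 [[285.  163.1]] [[352.2 237.3]]
2.2 [[292.3 165.4]] [[343.7 237.7]]
t 12.1 pos [ 0.495  -0.2893  0.3071] rot [0.0056 0.7252 0.6885 0.0029] F [-0.   0.  -0.9] w 0.1 q7 [-0.11  0.56]
turn [ 0.69  0.2  -0.17] shift [ 1.16 -0.25 -0.3 ]
```

View pics/chk.png

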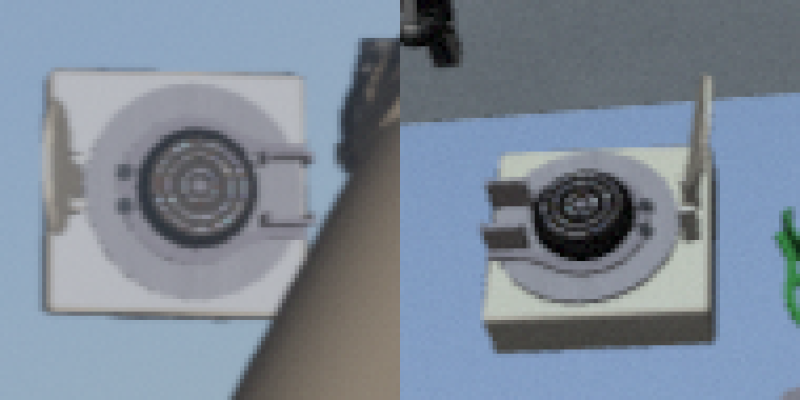

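```bash
python3 to.py .504 -.0534 .307 -2.8 .504 -.0534 .217 -2.8
```

```text
t 12.1 pos [ 0.495  -0.2893  0.3071] rot [0.0056 0.7252 0.6885 0.0029] F [-0.   0.  -0.9] w 0.1 q7 [-0.11  0.56]
turn [ 0.69  0.2  -0.17] shift [23.61 -0.32 -0.08]
turn [ 0.69  0.2  -0.17] shift [23.64 -0.43  8.92]
```

Emit:
carry_out(
  moves=[
    [[0,0,0],[4,0,0],0],
    [[0,0,0],[9,-0.2,0],0],
    [[0,0,0],[14,-0.3,0],0],
    [[0,0,0],[19,-0.3,0],0],
    [[0,0,0],[23.5,-0.3,0],0],
  ],
)

```text
t: 12.72
eef_pos: [0.5011, -0.0502, 0.2999]
tool_rot: [0.0, 0.725, 0.689, 0.0]
contact_force: [0.0, 0.2, -0.1]
gripper_width: -0.005
```

Emit:
carry_out(
  moves=[
    [[0,0,0],[0,0,0],0],
    [[0,0,0],[0,0,3],0],
    [[0,0,0],[0,0,6],0],
    [[0,0,0],[0,0,8.7],0],
    [[0,0,0],[0,0,8.7],0],
  ],
)

```text
t: 13.35
eef_pos: [0.4999, -0.053, 0.2112]
tool_rot: [-0.001, 0.725, 0.688, -0.002]
contact_force: [0.3, 0.2, 0.3]
gripper_width: 0.001
```

```bash
python3 to.py .504 -.0534 .217 -2.8 .5025 -.0896 .217 -2.8  .501 -.119 .220 -2.8
```

```text
t 13.35 pos [ 0.4999 -0.053   0.2112] rot [-0.0009  0.7254  0.6883 -0.0017] F [0.3 0.2 0.3] w 0.1 q7 [-0.47  0.1 ]
turn [-0.21  0.07 -0.21] shift [-0.02  0.41 -0.58]
turn [-0.21  0.07 -0.21] shift [-3.64  0.45 -0.58]
turn [-0.21  0.07 -0.21] shift [-6.59  0.45 -0.87]
```

Emit:
carry_out(
  moves=[
    [[0,0,0],[-2,0.3,-0.5],0],
    [[0,0,0],[-3.8,0.3,-0.6],0],
    [[0,0,0],[-5.4,0.3,-0.8],0],
    [[0,0,0],[-7.2,0.3,-0.8],0],
    [[0,0,0],[-9.5,0.3,-0.3],0],
  ],
)

```text
t: 13.98
eef_pos: [0.5002, -0.1476, 0.2166]
tool_rot: [0.001, 0.725, 0.689, 0.001]
contact_force: [-0.2, 0.4, 0.3]
gripper_width: 0.002
```

```bash
python3 to.py .497 -.1751 .200 -2.8 .497 -.1958 .179 -2.8
python3 - <<'E'
from h import *
im=bot.read_camera('scene')[...,::-1]; cv2.imwrite('pics/cap1.png',im)
for d in bot.silhouettes('cap','scene')[:2]: 
    r=np.argwhere(d['region']); print(d['score'],d['location'],r.min(0),r.max(0))
E
```

```text
t 13.97 pos [ 0.5002 -0.1476  0.2166] rot [6.000e-04 7.246e-01 6.891e-01 9.000e-04] F [-0.2  0.4  0.3] w 0.2 q7 [-0.3   0.31]
turn [ 0.12 -0.03 -0.08] shift [-2.76 -0.19  1.66]
turn [ 0.12 -0.03 -0.08] shift [-4.83 -0.09  3.76]
0.58 [262.9, 178.9] [168 255] [187 273]
0.56 [231.4, 183.7] [183 226] [188 262]
```

Emit:
carry_out(
  moves=[
    [[0,0,0],[-2.6,-0.1,1.6],0],
    [[0,0,0],[-3.7,-0.1,2.6],0],
    [[0,0,0],[-4.7,-0.1,3.75],0],
    [[0,0,0],[-5.5,-0.1,5],0],
    [[0,0,0],[-6.1,-0.1,6.4],0],
  ],
)

```text
t: 14.7
eef_pos: [0.4957, -0.2079, 0.1506]
tool_rot: [0.0, 0.725, 0.689, 0.0]
contact_force: [0.3, 0.9, 0.7]
gripper_width: 0.001
```

```bash
python3 to.py .496 -.215 .123 -2.8
```

```text
t 14.7 pos [ 0.4957 -0.2079  0.1506] rot [0.000e+00 7.247e-01 6.890e-01 1.000e-04] F [0.3 0.9 0.7] w 0.1 q7 [-0.15  0.51]
turn [ 0.01 -0.01 -0.09] shift [-0.71  0.07  2.76]
```

Emit:
carry_out(
  moves=[
    [[0,0,0],[-0.5,0,1.2],0],
    [[0,0,0],[-0.7,0,2.2],0],
    [[0,0,0],[-0.7,0,2.8],0],
    [[0,0,0],[-0.7,0,3],0],
    [[0,0,0],[-0.7,0,3],0],
  ],
)

```text
t: 15.32
eef_pos: [0.495, -0.2149, 0.1228]
tool_rot: [-0.0, 0.725, 0.689, 0.0]
contact_force: [-6.9, 2.3, 17.8]
gripper_width: -0.003
```

Emit:
carry_out(
  moves=[
    [[0,0,0],[0,0,0.2],0],
    [[0,0,0],[0,0,0.2],0],
  ],
)

```text
t: 15.58
eef_pos: [0.4952, -0.215, 0.1225]
tool_rot: [-0.0, 0.725, 0.689, 0.001]
contact_force: [-12.0, 4.8, 35.9]
gripper_width: 0.003
```

Emit:
carry_out(
  moves=[
    [[0,0,0],[0,0,-1],0],
    [[0,0,0],[0,0,-5],0],
    [[0,0,0],[0,0,-11],0],
    [[0,0,0],[4,0,-15],0],
    [[0,0,0],[9,0,-18],0],
  ],
)

```text
t: 16.2
eef_pos: [0.5001, -0.1248, 0.3014]
tool_rot: [0.001, 0.726, 0.688, 0.001]
contact_force: [1.3, 1.4, -0.7]
gripper_width: 0.001
```

Emit:
carry_out(
  moves=[
    [[0,0,0],[4,0,0],0],
    [[0,0,0],[9,0,0],0],
    [[0,0,0],[14,0,0],0],
    [[0,0,0],[18,0,0],0],
    [[0,0,0],[18,0,0],0],
  ],
)

```text
t: 16.82
eef_pos: [0.5087, 0.0589, 0.2991]
tool_rot: [-0.0, 0.723, 0.691, 0.0]
contact_force: [0.5, -0.3, -0.5]
gripper_width: 0.002
```

```bash
python3 - <<'E'
from fit import *
for c in('top','scene'): cv2.imwrite(f'pics/{c}8.png',bot.read_camera(c)[...,::-1])
i7=cv2.imread('pics/scene7.png').astype(int); i8=cv2.imread('pics/scene8.png').astype(int)
p=[.4962,-.2182,-.0486]
for a in(0,.08,.16):
    r=circ(.048,.003); y=.092-np.cos(a)*(.092-r[:,1])+np.sin(a)*.003; z=.1+np.sin(a)*(.092-r[:,1])+np.cos(a)*.003
    q=proj('scene',Rz(p,np.c_[r[:,0],y,z])); print(a,'pred disc u',q[:,0].min().round(1),q[:,0].max().round(1),'v',q[:,1].min().round(1),q[:,1].max().round(1))
    t=proj('top',Rz(p,np.c_[r[:,0],y,z])); print('   top u',t[:,0].min().round(1),t[:,0].max().round(1))
# eyes unchanged? compare eye patch after vs before cap
e=proj('scene',Rz(p,[(s*.024,-.068,.066+.018) for s in(1,-1)])).round(1); print('eyes',e.tolist())
for u,v in e.astype(int): print('eye patch diff',abs(i8[v-5:v+6,u-6:u+4]-i7[v-5:v+6,u-6:u+4]).mean().round(1))
v=int(round(proj('scene',Rz(p,[(0,0,.103)]))[0,1])); u=int(round(proj('scene',Rz(p,[(0,0,.103)]))[0,0]))
print('row',v,i8[v,u-30:u+30:2].mean(1).astype(int).tolist(),u-30); print('col',u,i8[v-25:v+30:2,u].mean(1).astype(int).tolist(),v-25)
for l in('cap','ring'): print(l,[(round(d['score'],2),d['location'],int(d['region'].sum())) for d in bot.silhouettes(l,'top')][:4])
E
python3 to.py
```

```text
0 pred disc u 234.2 260.2 v 176.9 197.4
   top u 382.2 412.6
0.08 pred disc u 233.8 260.2 v 175.7 196.2
   top u 382.2 413.1
0.16 pred disc u 233.7 260.2 v 174.4 195.0
   top u 382.1 413.3
eyes [[229.3, 196.0], [230.4, 185.8]]
eye patch diff 2.1
eye patch diff 1.9
row 187 [157, 157, 156, 156, 136, 53, 55, 57, 56, 162, 187, 185, 187, 186, 189, 189, 185, 188, 188, 187, 190, 188, 186, 188, 190, 188, 186, 176, 91, 80] 217
col 247 [107, 108, 147, 155, 156, 154, 155, 160, 185, 187, 187, 186, 187, 188, 186, 187, 189, 188, 66, 11, 131, 116, 143, 146, 148, 152, 169, 69] 162
cap [(0.91, [399.2, 240.8], 765)]
ring [(0.78, [409.0, 255.7], 350), (0.72, [222.2, 197.6], 265), (0.58, [387.1, 231.4], 125), (0.57, [218.8, 219.4], 133)]
t 17.02 pos [0.5088 0.0534 0.2994] rot [ 1.000e-04  7.255e-01  6.882e-01 -1.000e-04] F [ 0.4 -0.6  0.5] w -0.0 q7 [-0.64 -0.19]
```

```bash
python3 -c "
from station import bot
print(bot.hand_in())"
```

```text
the job is handed in; nothing more can be done
None
```

I fitted the steel ring to the extractor, pushed the cap shut and handed the job in at about 17 s of the 64 s allowed. `hand_in` reports no verdict.

I spread the grey ring by its eyes to its stops and lifted it. I then lowered it round the neck with the eyes away from the hinge and let it contract into the groove. The cap went down with the closed fingertips until it met a hard stop at about 36 N.

**Ring:** The rear hinge dots measured within about 1 mm of where they should be, in both position and height. The eyes stood parallel, about 47 mm apart against 48 mm nominal. They looked the same after the cap was shut as before.

**Cap:** Its outline in the scene camera matched the prediction for fully shut to about a pixel. That check is coarse, since one pixel is roughly 0.08 rad, but the stop was also at the expected height.

**Bystanders:** The arm stayed well clear of the tablet, dispenser and driver. I did not measure their positions again at the end.

**What disagreed:**
- On the first spread the tool was pushed down too far, giving a brief 63 N at the wrist. Raising it 8 mm cleared that.
- The ring's stop came at a gripper reading of 67 mm rather than 85 mm. I take this to be because the outer faces of the fingers do the pushing.

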